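Set the shredder's dial and hold the pusher down in its feed chute

ROBOT

A 7-joint arm with a two-finger parallel gripper is mounted at the origin on a cart in front of the work surface, level with it; the furniture and walls round the work are solid. World frame = base frame: x ahead of the robot, y to its left, z up, the work surface at z = 0. Lengths are in m, angles in rad, forces in N, time in s.
With the tool pointing down it reaches from about 0.425 to 0.875 m from the base axis. Payload 4.7 kg.
Tool frame: the origin (TCP) lies on the mounting face of the last link; the fingertips stand 182 mm ahead of it and the grasp point (between the pads) lies 164 mm ahead of it; x points along the fingers, y is the direction in which the jaws open and shut, and the axes are right-handed (so a half turn about x gives the same grasp; the last joint's range is limited). The gripper opens to 87 mm and grips with 3 to 60 N. Pads are 19 mm wide; open, the fingers measure 117 mm over their backs; the gripper's body (75 mm by 190 mm) begins 51 mm behind the grasp point.
Start: joints at [-1.149, 0.321, -0.07, 1.45, 0.023, 1.371, -0.057], TCP at [0.258, 0.597, 0.405] pointing down, gripper open.
Joint ranges: [-2.86, 2.86], [-0.3, 2.09], [-1.38, 1.24], [0.06, 2.45], [-1.56, 4.7], [0.09, 2.05], [-2.69, 2.69]. Speed limits (rad/s): [2.57, 2.57, 3.14, 3.14, 3.14, 3.14, 3.14].

INTERFACE

Orientations are given as a rotation vector (axis times angle).
In Python, from bench import monitor, get_image, ctrl gives the robot as it stands.
- The arm moves only by the shell command python3 -m creep 'ROWS' [FORCE]. ROWS is JSON, a list of rows, each a list of 7 numbers: the shift along the tool's x, y, z in mm, then the turn, a rotation vector about the tool's x, y, z in rad, then the finger opening in mm, from 0 to 87. A call has 1 to 5 rows; each row shifts and turns the commanded pose from where the row before left it, along the tool's axes as they then stand; what a row does not reach is not made up. A row lasts 1/10 s, in which the tool goes at most 50 mm and 8.59 degrees, less where a joint would pass 70% of its speed; a pose out of reach is approached as far as the arm can. A call is refused whole if a number of a shift passes 50 or a number of a turn 0.15, either way. A call with a gripper value outside its range is refused whole. The fingers move at their own pace and stop on an object; FORCE is the grip in N (left out, the last holds). Time passes only in rows, so rows that do not move let the fingers close. It gives the time, the measured TCP pose, the force and the opening at its end, in the units of the state.
- monitor.get_state(): the state, without advancing time (a new reading comes with each control period).
- get_image(name): name is "scene" or "top" or "wrist"; returns a dict with "img" (480x640x3 uint8, red, green, blue), "mtx" (3x3 intrinsics, pixels), "view" (4x4, takes a point from world to camera coordinates). Camera axes: x right, y up, looking along -z (the intrinsics and any distortion apply to the point x, -y, -z); pixel columns grow to the right and rows downward; lengths in m; the calibration is good to about 2 mm. The wrist camera is an equidistant fisheye: a pixel r from the principal point sees the ray r / f radians off the axis. A picture is of the moment at which its call begins. There is no depth.
- ctrl.close_job(): hands the job in, once; it reports no verdict.
The state is a dict: "time": time; "joint_positions": joint angles; "qd": joint speeds; "joint_torque": joint torques, N m; "position": TCP position; "tool_rot": TCP orientation; "ft_force": force on the tool from outside, world axes, zero at the start; "torque": the same for the moment, N m; "grip_width": opening from 0.0 (shut) to 1.0 (fully open).
Only numpy, scipy, OpenCV 4.12 (cv2) and the standard library are available. Lean on these libraries where they do the work, as an engineer would, in place of code of your own. Each camera call takes 0.05 s, during which the arm holds its last target.

TASK

Get the electric vegetable shredder ready to run: first turn the black speed dial on its deck until the white line on the dial points at the red index mark. Then take the food pusher that stands on the worktop, lower it shaft first into the narrow feed chute, push it all the way down against the spring interlock until its blue collar meets the chute's rim, and finish while still holding it down there. Leave the other things on the worktop where they are.

Things in the scene. Friction and masses are not known exactly. Their poses are not given: they have to be found in the camera images.
- shredder: White and grey appliance, fixed, 130 mm along x, 280 mm along y, 70 mm high to its flat deck; a round steel drum nose sticks 26 mm out of its front. Origin: centre of its underside, on the worktop. Axes: x from its front (nose side) to its back, y along it from the dial end to the chute end, z up. Chute axis at y = +75 mm, dial axis at y = -70 mm.
- chute_mouth (a point): Centre of the feed chute's opening, at the height of its rim, 115 mm above the worktop, 45 mm above the deck; axes as the shredder's. The straight opening is 26 mm along x and 56 mm along y (2 mm more than the pusher's shaft each way), walls 6 mm; its top 6 mm flare outward at 45 degrees all round as a lead-in.
- dial (a joint): Angle of the black speed dial on the deck, rad, 0 to 2.6, growing as it turns clockwise seen from above. At 0 the white line on top points to the shredder's front (-x); at 1.40 it points at the red index mark (at pi/2 it would point to the shredder's +y). Friction 0.03 N m; it stays where it is left.
- dial_grip (a point): The dial's axis at grip height, 37 mm above the deck. An upright bar across the axis, 14 mm thick, 42 mm long, from 14 to 44 mm above the deck, stands on a disc (44 mm diameter, base 68 mm; together 14 mm high). This point turns with the dial: x along the bar, the white line on the bar's -x half, y across its thickness.
- index_mark (a point): Centre of the red index wedge (13 x 7 mm) lying on the deck, 42 mm from the dial's axis. Black ticks round the dial are only a scale.
- interlock (a joint): How far the orange spring interlock inside the chute is pressed down, m: 0 when free, its flat top then 38 mm below the rim; 0.012 when the pusher's collar meets the rim. It pushes up with about 3 N at 0 and 8 N at 0.012, more than the pusher's weight: the pusher must be held down.
- pusher_grip (a point): Middle of the pusher's white grip: 24 mm (x, thin side) by 50 mm (y), 44 mm tall, 78 mm above the foot. The pusher, 0.14 kg, 100 mm tall, stands on its blue shaft, 24 (x) by 54 (y) by 50 mm long; between shaft and grip a blue collar 46 x 76 x 6 mm, its top 22 mm below this point. z up. Half a turn about z changes nothing: it fits either way.
- pusher_foot (a point): Centre of the flat underside of the pusher's shaft, axes as pusher_grip.
- pusher: The pusher as a whole; its origin is the centre of the shaft's underside, same point and axes as pusher_foot.
- mug: Bystander: dark grey mug with a handle, 88 x 126 x 106 mm, origin under its middle.
- bean_tin: Bystander: low red food tin, 75 mm across, 58 mm tall, origin at the centre of its underside.
- salt_shaker: Bystander: glass salt shaker with a grey top, 44 mm across, 90 mm tall, origin at the centre of its underside.
- spice_jar: Bystander: glass spice jar with a green cap, 46 mm across, 106 mm tall, origin at the centre of its underside.
- tomato: Bystander: red tomato, about 58 mm across, origin under its middle.

How it is judged:
On the way, in this order (a step that is already met when the one before it is completed fails the run):
1. The dial's white line is at the red index mark (within about 7 degrees), with the pusher still out of the chute (value of joint dial between 1.28 and 1.52 rad and not (horizontal distance between pusher_foot and chute_mouth below 0.006 m and z of pusher_foot in the frame of chute_mouth below -0.005 m)), for 0.2 s.
2. The pusher's shaft is in the chute (horizontal distance between pusher_foot and chute_mouth below 0.006 m and angle between the z axis of pusher_foot and the z axis of chute_mouth, either way round below 0.1 rad and z of pusher_foot in the frame of chute_mouth below -0.02 m), for 0.1 s.
At the end, for the whole second after the job is handed in: The dial is still within 0.12 rad of the index mark; the pusher stands upright in the chute (within 0.1 rad, 6 mm of its middle) with its collar no more than 6 mm above the rim and the interlock pressed at least 6 mm; the fingers are still holding it there, still, with at least 2 N (value of joint dial between 1.28 and 1.52 rad and horizontal distance between pusher_foot and chute_mouth below 0.006 m and angle between the z axis of pusher_foot and the z axis of chute_mouth, either way round below 0.1 rad and z of pusher_foot in the frame of chute_mouth below -0.044 m and value of joint interlock above 0.006 m and contact force between the fingers and pusher above 2 N and linear speed of pusher below 0.02 m/s); the arm keeps its last pose, push and grip.
It fails at once if A bystander is moved more than 3 cm (distance of any of mug, bean_tin, salt_shaker, spice_jar, tomato from where it was at the start of the episode above 0.03 m).
It also fails if it takes over 64 s, if anything falls off the work surface, if the arm or the gripper's body presses on something with over 40 N, if the wrist force passes 120 N, or if a joint passes its speed limit or range.

## Working session

There is one attempt and no reset: what is moved stays moved. The work goes in short steps, Python scripts to look and compute and a shell command to move; the robot and the scene stay as the last step left them, time stands still between calls to the robot, and variables do not carry over. Pictures are saved under pics/ and viewed, and the job is handed in when it is done.

```bash
ls; mkdir -p pics
python3 - <<'E'
from bench import monitor,get_image
import cv2,numpy as np
s=monitor.get_state()
for k,v in s.items(): print(k,np.round(v,4))
for n in ["scene","top","wrist"]:
    d=get_image(n); cv2.imwrite(f"pics/{n}0.png",d["img"][:,:,::-1]); print(n,np.round(d["mtx"],2).tolist(),np.round(d["view"],4).tolist(),[k for k in d])
E
```

```text
pics
time 0.0
joint_positions [-1.1489  0.3218 -0.0701  1.4517  0.0226  1.3708 -0.0569]
qd [-0.0006  0.0006 -0.0008 -0.0005 -0.0014  0.0024 -0.0008]
joint_torque [-3.00000e-04 -4.91291e+01 -4.04100e-01 -3.12527e+01 -6.39000e-02
  4.39000e-02  2.00000e-04]
position [0.2577 0.5965 0.4037]
tool_rot [ 0.3184  1.5473 -0.3213]
ft_force [-0.5955  0.7687 -0.6024]
torque [-0.0223 -0.0174  0.049 ]
grip_width 1.0038
scene [[596.04, 0.0, 329.21], [0.0, 596.04, 235.65], [0.0, 0.0, 1.0]] [[-0.8831, -0.4692, 0.0072, 0.5646], [0.2862, -0.5262, 0.8008, -0.0962], [-0.3719, 0.7092, 0.5989, -1.7492], [0.0, 0.0, 0.0, 1.0]] ['img', 'mtx', 'view']
top [[479.21, 0.0, 315.69], [0.0, 479.21, 238.78], [0.0, 0.0, 1.0]] [[0.0123, -0.9998, 0.0127, 0.2097], [0.9967, 0.0133, 0.0798, -0.55], [-0.0799, 0.0117, 0.9967, -1.359], [0.0, 0.0, 0.0, 1.0]] ['img', 'mtx', 'view']
wrist [[371.65, 0.0, 321.02], [0.0, 371.65, 242.56], [0.0, 0.0, 1.0]] [[0.3969, 0.9178, -0.0017, -0.6504], [-0.8796, 0.3799, -0.2864, 0.0337], [-0.2622, 0.1152, 0.9581, -0.3919], [0.0, 0.0, 0.0, 1.0]] ['img', 'mtx', 'view']
```

View pics/scene0.png

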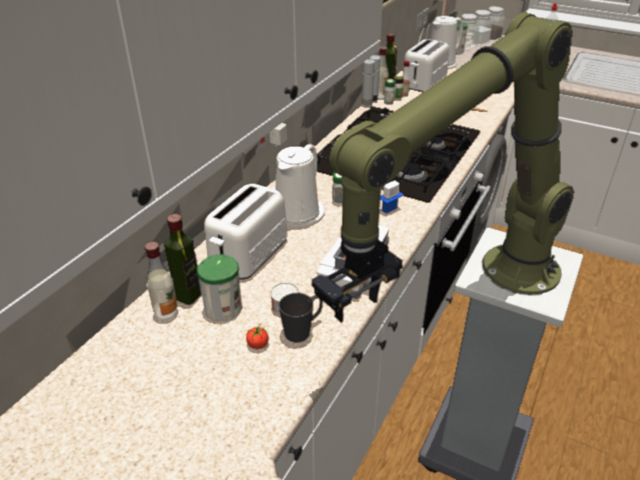

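View pics/top0.png

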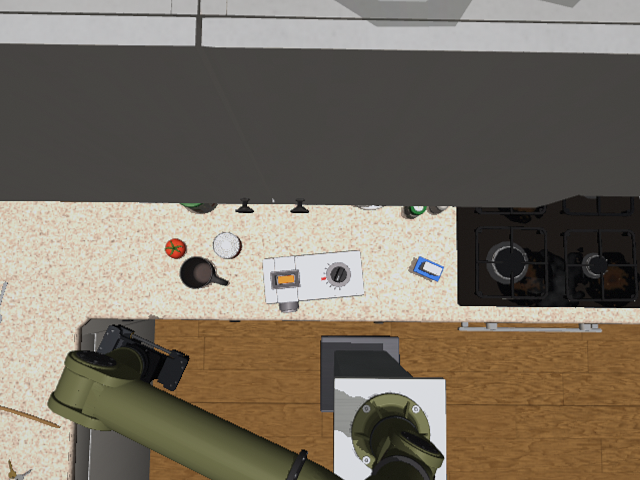

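View pics/wrist0.png

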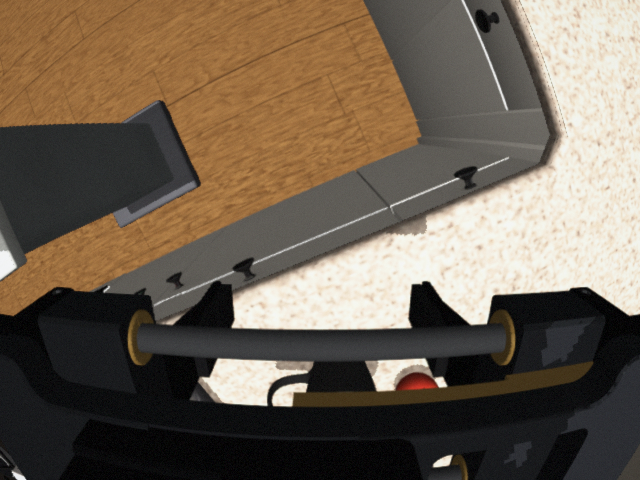

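The top view shows the shredder (265-362, 250-305) with its dial at about (338,274), its chute at (286,279), and the pusher at (430,268). The scene view shows the mug, tomato and tin away from the shredder. I'll zoom in on the top view.

Run:
```python
import cv2,numpy as np
im=cv2.imread("pics/top0.png")
cv2.imwrite("pics/top0a.png",cv2.resize(im[240:315,255:370],None,fx=6.9,fy=6.9,interpolation=cv2.INTER_CUBIC))
cv2.imwrite("pics/top0b.png",cv2.resize(im[195:295,395:465],None,fx=6,fy=6,interpolation=cv2.INTER_CUBIC))
im=cv2.imread("pics/scene0.png")
cv2.imwrite("pics/scene0a.png",cv2.resize(im[160:310,280:430],None,fx=4,fy=4,interpolation=cv2.INTER_CUBIC))
```

```text
(no output)
```

View pics/top0a.png

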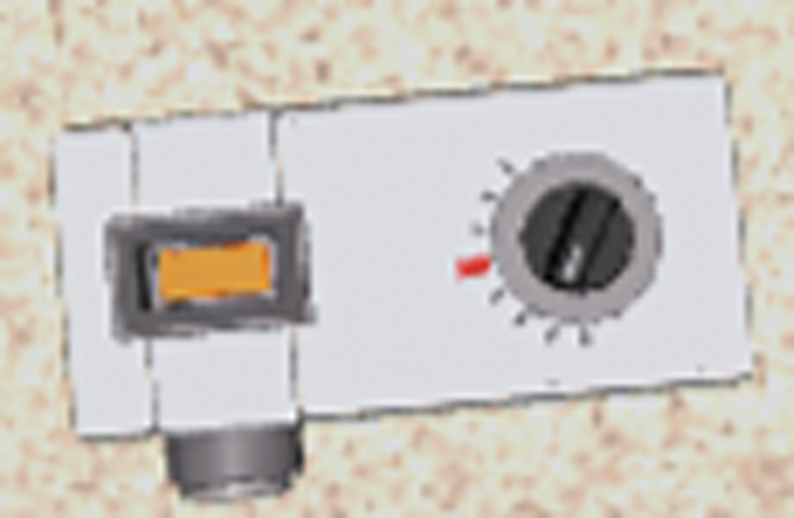

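View pics/top0b.png

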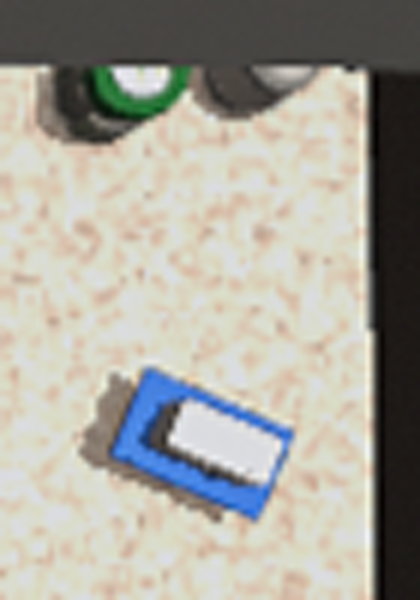

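View pics/scene0a.png

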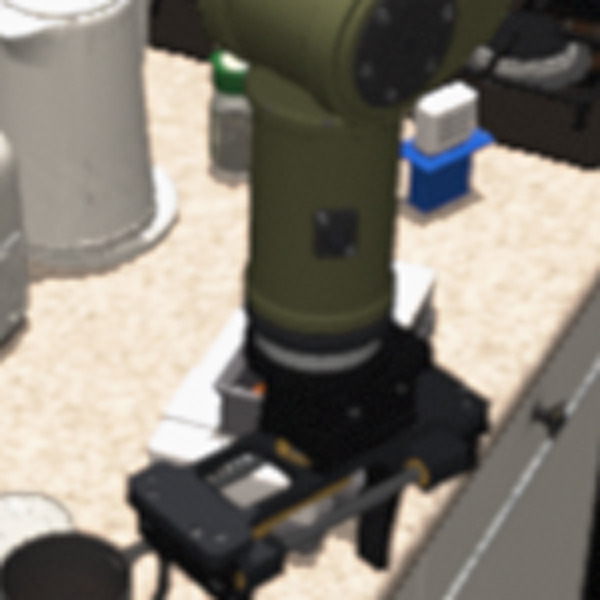

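```bash
cat > h.py <<'E'
import numpy as np, cv2
from bench import monitor,get_image
from scipy.spatial.transform import Rotation as R
from scipy.optimize import least_squares
def ray(d,uv):
    uv=np.atleast_2d(uv).astype(float);K=d["mtx"];V=np.array(d["view"])
    c=-V[:3,:3].T@V[:3,3]
    p=np.c_[(uv[:,0]-K[0,2])/K[0,0],-(uv[:,1]-K[1,2])/K[1,1],-np.ones(len(uv))]
    return c,p@V[:3,:3]
def onz(d,uv,z):
    c,r=ray(d,uv);t=(z-c[2])/r[:,2];return c+t[:,None]*r
def proj(d,P):
    K=d["mtx"];V=np.array(d["view"]);q=np.atleast_2d(P)@V[:3,:3].T+V[:3,3]
    return np.c_[K[0,2]+K[0,0]*q[:,0]/-q[:,2],K[1,2]+K[1,1]*-q[:,1]/-q[:,2]]
def projw(d,P):
    K=d["mtx"];V=np.array(d["view"]);q=np.atleast_2d(P)@V[:3,:3].T+V[:3,3]
    x,y,z=q[:,0],-q[:,1],-q[:,2];r=np.hypot(x,y);th=np.arctan2(r,z)
    return np.c_[K[0,2]+K[0,0]*th*x/r,K[1,2]+K[1,1]*th*y/r]
E
python3 - <<'E'
from h import *
d=get_image("top"); s=6.9
f=lambda a:np.array(a)/s+[255,240]-.5+.5/s
print("cam",ray(d,[0,0])[0])
C=onz(d,f([(58,130),(722,75),(750,378),(78,438)]),.07)
print(C.round(4)); 
loc=np.array([(65,140),(65,-140),(-65,-140),(-65,140)])/1000
def fit(loc,C):
    r=least_squares(lambda p:(loc@np.array([[np.cos(p[2]),np.sin(p[2])],[-np.sin(p[2]),np.cos(p[2])]])+p[:2]-C[:,:2]).ravel(),[C[:,0].mean(),C[:,1].mean(),0])
    return r.x,r.fun
p,e=fit(loc,C);print("shred",p,(e*1000).round(1))
c,sn=np.cos(p[2]),np.sin(p[2]);M=np.array([[c,-sn],[sn,c]])
print("chute",M@[0,.075]+p[:2],"dial",M@[0,-.07]+p[:2])
print("chute rim img",onz(d,f([(108,215),(300,203),(318,322),(118,340)]),.115).mean(0))
print("dial bar top",onz(d,f([(578,236)]),.114))
b=onz(d,f([(558,288),(600,186)]),.114);print("bar",b, "disc",onz(d,f([(578,236)]),.084))
wl=onz(d,f([(572,258)]),.114);print("whiteline",wl)
print("idx",onz(d,f([(474,267)]),.07))
f=lambda a:np.array(a)/6+[395,195]-.5+.5/6
C=onz(d,f([(150,366),(294,432),(257,522),(110,458)]),.056)
print(C.round(4))
p,e=fit(np.array([(23,38),(23,-38),(-23,-38),(-23,38)])/1000,C);print("push",p,(e*1000).round(1))
print("griptop",onz(d,f([(183,398),(286,436),(272,486),(170,448)]),.1).mean(0))
E
```

```text
cam [0.43695922 0.23289264 1.39581262]
[[0.4869 0.3623 0.07  ]
 [0.5125 0.0962 0.07  ]
 [0.3915 0.0844 0.07  ]
 [0.3647 0.3518 0.07  ]]
shred [0.43889295 0.2236861  0.0967733 ] [ 3.1  7.   4.7 -5.6 -3.8 -6.4 -4.   5. ]
chute [0.43164627 0.29833519] dial [0.44565651 0.15401362]
chute rim img [0.43204624 0.29781594 0.115     ]
dial bar top [[0.44685295 0.15623075 0.114     ]]
bar [[0.42671832 0.1637925  0.114     ]
 [0.4662772  0.14786732 0.114     ]] disc [[0.44708451 0.15443653 0.084     ]]
whiteline [[0.43833964 0.15848001 0.114     ]]
idx [[0.43431886 0.19509069 0.07      ]]
[[ 0.501  -0.0748  0.056 ]
 [ 0.471  -0.1421  0.056 ]
 [ 0.429  -0.1244  0.056 ]
 [ 0.4579 -0.0559  0.056 ]]
push [ 0.46472478 -0.09931169 -0.40802849] [-0.1  1.3 -0.3 -1.2 -0.4 -0.6  0.8  0.6]
griptop [ 0.46505574 -0.09972906  0.1       ]
```

```bash
cat >> h.py <<'E'
def plan(grasp,ydir):
    """grasp point world target, ydir: angle of jaw axis in world xy"""
    s=monitor.get_state();Rm=R.from_rotvec(s["tool_rot"]).as_matrix();p=np.array(s["position"])
    best=None
    for a in (ydir,ydir+np.pi):
        y=np.array([np.cos(a),np.sin(a),0]);x=np.array([0,0,-1.]);T=np.c_[x,y,np.cross(x,y)]
        rv=R.from_matrix(Rm.T@T).as_rotvec()
        if best is None or np.linalg.norm(rv)<np.linalg.norm(best): best=rv
    g=p+Rm[:,0]*.164
    tcp=np.array(grasp)+[0,0,.164]
    print("t",round(s["time"],2),"grasp now",g.round(4),"tool x",Rm[:,0].round(3),"y",Rm[:,1].round(3),"grip",round(s["grip_width"],3),"F",np.round(s["ft_force"],1),"T",np.round(s["torque"],2),"q7",np.round(s["joint_positions"][6],2))
    print(" TCP shift mm (tool axes now)",(Rm.T@(tcp-p)*1000).round(1)," turn",best.round(3))
    T=Rm@R.from_rotvec(best).as_matrix()
    print(" shift in target axes", (T.T@(tcp-p)*1000).round(1))
E
python3 -c "
from h import *
plan([.446,.1545,.21],np.arctan2(.927,.375))"
```

```text
t 0.2 grasp now [0.2577 0.5964 0.2401] tool x [-0.    -0.001 -1.   ] y [ 0.397  0.918 -0.001] grip 1.003 F [-0.4  0.2 -0.6] T [0.01 0.02 0.02] q7 -0.06
 TCP shift mm (tool axes now) [  30.5 -331.2  348.1]  turn [-0.023  0.     0.001]
 shift in target axes [  30.1 -339.2  340.3]
```

```bash
python3 -m creep '[[0,-30,32,0,0,0,87],[0,-30,32,0,0,0,87],[0,-30,32,0,0,0,87],[0,-30,32,0,0,0,87],[0,-30,32,0,0,0,87]]' 40
python3 -m creep '[[0,-30,32,0,0,0,87],[0,-30,32,0,0,0,87],[0,-30,32,0,0,0,87],[0,-30,32,0,0,0,87],[0,-30,32,0,0,0,87]]'
python3 -m creep '[[0,-31,28,-0.023,0,0,87],[0,0,0,0,0,0,87],[0,0,0,0,0,0,87]]'
python3 - <<'E'
from h import *
plan([.446,.1545,.21],np.arctan2(.927,.375))
for n in ["top","wrist"]:
    d=get_image(n); cv2.imwrite(f"pics/{n}1.png",d["img"][:,:,::-1])
d=get_image("wrist"); print(projw(d,[[.446,.1545,.114],[.4316,.298,.115]]))
E
```

```text
time: 0.7
position: [0.3456, 0.3937, 0.4047]
tool_rot: [0.32, 1.547, -0.32]
ft_force: [0.2, 0.4, 0.5]
grip_width: 0.998
time: 1.2
position: [0.4329, 0.1925, 0.4049]
tool_rot: [0.32, 1.547, -0.319]
ft_force: [0.1, -0.3, -0.0]
grip_width: 0.999
time: 1.5
position: [0.4461, 0.1541, 0.4048]
tool_rot: [0.305, 1.55, -0.303]
ft_force: [-0.6, -0.1, 0.4]
grip_width: 1.0
t 1.5 grasp now [0.4461 0.1542 0.2408] tool x [-0.     0.001 -1.   ] y [0.378 0.926 0.001] grip 1.0 F [-0.6 -0.1  0.4] T [ 0.03  0.03 -0.01] q7 0.78
 TCP shift mm (tool axes now) [30.8  0.3 -0.3]  turn [-0.003 -0.    -0.001]
 shift in target axes [30.8  0.4 -0.3]
[[317.48525082 242.43888202]
 [483.42529804 159.31923525]]
```

View pics/wrist1.png

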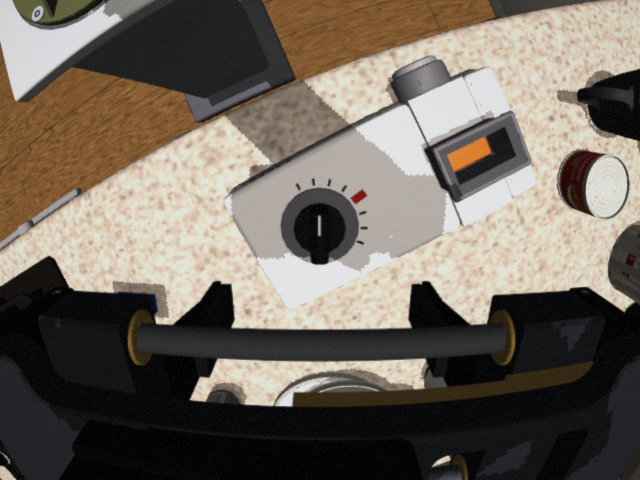

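View pics/top1.png

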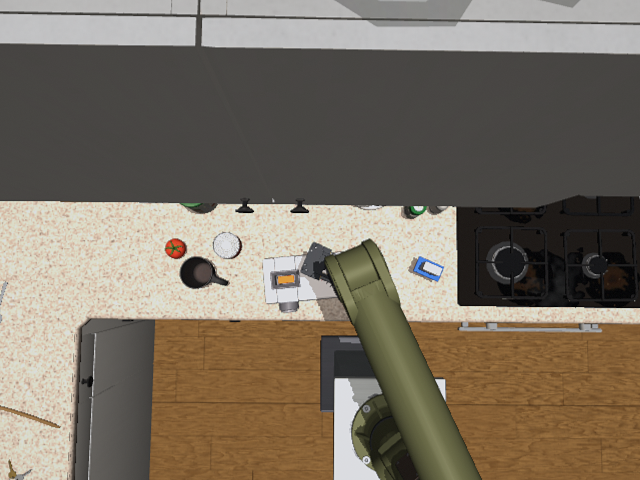

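The wrist view shows the dial disc centred at about (319,225), its white line vertical at x=319, and the red mark at (359,197). The jaw axis is horizontal in that image, so it lies across the bar. I'll descend now.

```bash
python3 -m creep '[[35,0,0,0,0,0,50],[35,0,0,0,0,0,50],[30,0,0,0,0,0,50],[20,0,0,0,0,0,50],[12,0,0,0,0,0,50]]' 40
python3 -m creep '[[0,0,0,0,0,0,50],[0,0,0,0,0,0,50]]'
python3 - <<'E'
from h import *
plan([.446,.1545,.108],np.arctan2(.927,.375))
for n in ["wrist"]:
    d=get_image(n); cv2.imwrite(f"pics/{n}2.png",d["img"][:,:,::-1])
E
```

```text
time: 2.15
position: [0.4449, 0.156, 0.2708]
tool_rot: [0.299, 1.552, -0.301]
ft_force: [-0.5, -0.5, -0.2]
grip_width: 0.639
time: 2.35
position: [0.4462, 0.1555, 0.2735]
tool_rot: [0.301, 1.549, -0.301]
ft_force: [-0.2, -0.2, 0.3]
grip_width: 0.586
t 2.35 grasp now [0.4464 0.1556 0.1095] tool x [ 0.001  0.    -1.   ] y [0.374 0.927 0.001] grip 0.586 F [-0.2 -0.2  0.3] T [ 0.07  0.03 -0.02] q7 0.81
 TCP shift mm (tool axes now) [ 1.5 -1.   0.2]  turn [ 0.001  0.001 -0.001]
 shift in target axes [ 1.5 -1.   0.2]
```

View pics/wrist2.png

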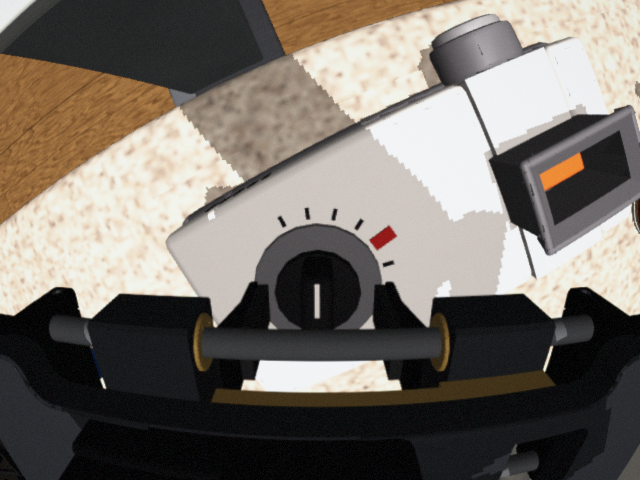

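The bar with its white line at x≈317 is centred between the fingers (255 and 385). I'll close on it gently.

```bash
python3 -m creep '[[0,-1,0,0,0,0,30],[0,0,0,0,0,0,8],[0,0,0,0,0,0,8],[0,0,0,0,0,0,8],[0,0,0,0,0,0,8]]' 15
python3 -m creep '[[0,0,0,0,0,0,8],[0,0,0,0,0,0,8]]' 15
python3 - <<'E'
from h import *
plan([.446,.1545,.108],np.arctan2(.927,.375))
E
```

```text
time: 2.9
position: [0.4457, 0.1539, 0.2729]
tool_rot: [0.302, 1.549, -0.302]
ft_force: [0.1, -0.5, 0.1]
grip_width: 0.207
time: 3.1
position: [0.4457, 0.154, 0.2728]
tool_rot: [0.302, 1.55, -0.302]
ft_force: [0.1, 1.1, 0.3]
grip_width: 0.161
t 3.1 grasp now [0.4457 0.154  0.1088] tool x [ 0.  0. -1.] y [0.375 0.927 0.   ] grip 0.161 F [0.1 1.1 0.3] T [-0.01  0.05 -0.04] q7 0.81
 TCP shift mm (tool axes now) [0.8 0.6 0.1]  turn [-0.  0. -0.]
 shift in target axes [0.8 0.6 0.1]
```

```bash
python3 -m creep '[[0,0,0,0,0,0,8],[0,0,0,0.08,0,0,8],[0,0,0,0.12,0,0,8],[0,0,0,0.12,0,0,8],[0,0,0,0.12,0,0,8]]' 30
python3 -m creep '[[0,0,0,0.12,0,0,8],[0,0,0,0.12,0,0,8],[0,0,0,0.12,0,0,8],[0,0,0,0.12,0,0,8],[0,0,0,0,0,0,8]]'
python3 -m creep '[[0,0,0,0,0,0,8]]'
python3 - <<'E'
from h import *
plan([.446,.1545,.108],np.arctan2(.927,.375)-.92)
for n in ["wrist","top"]:
    d=get_image(n); cv2.imwrite(f"pics/{n}3.png",d["img"][:,:,::-1])
E
```

```text
time: 3.6
position: [0.4456, 0.1538, 0.2728]
tool_rot: [0.648, 1.472, -0.649]
ft_force: [-0.5, 0.3, 2.2]
grip_width: 0.157
time: 4.1
position: [0.4454, 0.1536, 0.2728]
tool_rot: [1.01, 1.324, -1.012]
ft_force: [-2.5, -1.6, 3.8]
grip_width: 0.16
time: 4.2
position: [0.4454, 0.1536, 0.2728]
tool_rot: [1.008, 1.325, -1.01]
ft_force: [-2.2, -3.0, 3.8]
grip_width: 0.158
t 4.2 grasp now [0.4452 0.1535 0.1088] tool x [-0.001 -0.001 -1.   ] y [ 0.964  0.266 -0.001] grip 0.158 F [-2.2 -3.   3.8] T [-0.48  0.7   0.05] q7 -0.1
 TCP shift mm (tool axes now) [ 0.8  0.8 -0.7]  turn [0.002 0.    0.001]
 shift in target axes [ 0.8  0.8 -0.7]
```

View pics/wrist3.png

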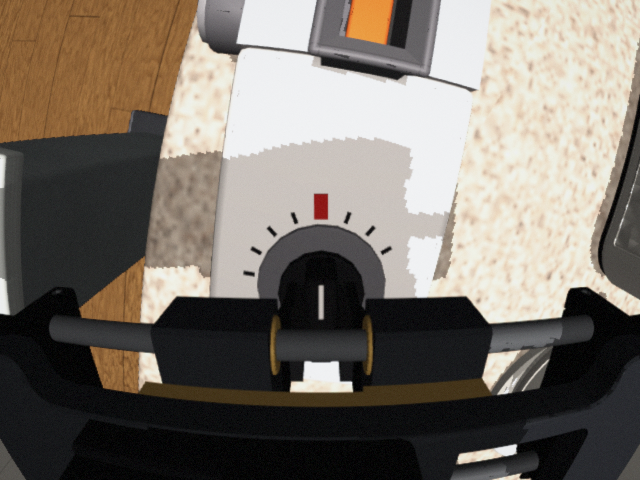

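The white line (321, 285-318) is in line with the red mark (321,206), so the dial is set. Next I'll release it and lift off.

```bash
python3 -m creep '[[0,0,0,0,0,0,45],[0,0,0,0,0,0,45],[0,0,0,0,0,0,45],[-5,0,0,0,0,0,50],[-40,0,0,0,0,0,60]]' 30
python3 -m creep '[[-45,0,0,0,0,0,87],[-45,0,0,0,0,0,87],[0,0,0,0,0,0,87]]'
python3 - <<'E'
from h import *
plan([.4649,-.0995,.24],-.408)
for n in ["wrist"]:
    d=get_image(n); cv2.imwrite(f"pics/{n}4.png",d["img"][:,:,::-1])
E
```

```text
time: 4.8
position: [0.4438, 0.1535, 0.3145]
tool_rot: [1.004, 1.327, -1.018]
ft_force: [-0.1, 1.2, -0.4]
grip_width: 0.531
time: 5.1
position: [0.4474, 0.1543, 0.4147]
tool_rot: [1.02, 1.318, -1.0]
ft_force: [0.1, 0.0, 0.2]
grip_width: 0.803
t 5.1 grasp now [0.4492 0.1553 0.2507] tool x [ 0.011  0.006 -1.   ] y [0.965 0.263 0.012] grip 0.803 F [0.1 0.  0.2] T [-0.05  0.04  0.06] q7 -0.14
 TCP shift mm (tool axes now) [  9.3 -50.  249.5]  turn [ 0.674 -0.007 -0.011]
 shift in target axes [ 10.7 116.8 226. ]
```

View pics/wrist4.png

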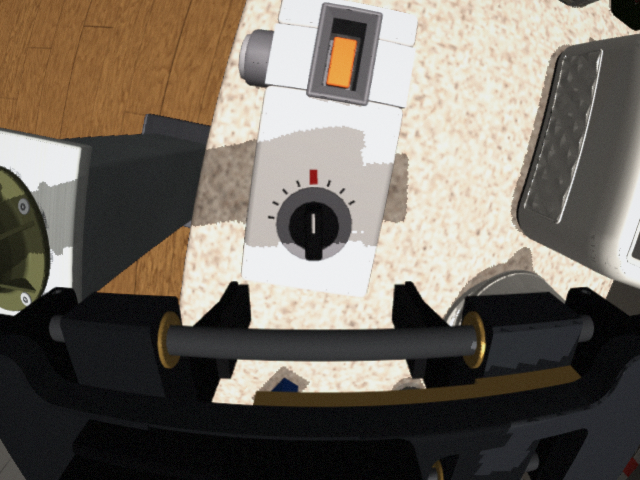

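The dial line (313,224) still points at the red mark (313,177) after release. Next is the move over the pusher.

```bash
python3 -m creep '[[0,0,0,0.135,0,0,87],[0,0,0,0.135,0,0,87],[0,0,0,0.135,0,0,87],[0,0,0,0.135,0,0,87],[0,0,0,0.135,0,0,87]]' 30
python3 -m creep '[[0,19,38,0,0,0,87],[0,19,38,0,0,0,87],[0,19,38,0,0,0,87],[0,19,38,0,0,0,87],[0,19,37,0,0,0,87]]'
python3 -m creep '[[0,19,34,0,0,0,87],[0,0,0,0,0,0,87],[0,0,0,0,0,0,87],[0,0,0,0,0,0,87]]'
python3 - <<'E'
from h import *
plan([.4649,-.0995,.24],-.408)
for n in ["wrist","top"]:
    d=get_image(n); cv2.imwrite(f"pics/{n}5.png",d["img"][:,:,::-1])
d=get_image("wrist");print(projw(d,[[.4649,-.0995,.1]]))
a=-.408;c,s=np.cos(a),np.sin(a)
L=np.array([(23,38),(23,-38),(-23,-38),(-23,38)])/1000@np.array([[c,s],[-s,c]])+[.4649,-.0995]
print(projw(d,np.c_[L,np.full(4,.056)]).round(0).tolist())
E
```

```text
time: 5.65
position: [0.4453, 0.1538, 0.4063]
tool_rot: [1.506, 0.984, -1.51]
ft_force: [0.4, 0.2, 0.3]
grip_width: 0.999
time: 6.15
position: [0.457, -0.059, 0.4065]
tool_rot: [1.503, 0.988, -1.505]
ft_force: [0.8, 0.2, 0.2]
grip_width: 1.004
time: 6.55
position: [0.4614, -0.0947, 0.4069]
tool_rot: [1.502, 0.989, -1.504]
ft_force: [0.1, 0.4, -0.8]
grip_width: 1.001
t 6.55 grasp now [ 0.4612 -0.0947  0.2429] tool x [-0.001  0.    -1.   ] y [ 0.918 -0.396 -0.002] grip 1.001 F [ 0.1  0.4 -0.8] T [-0.06  0.08  0.  ] q7 -0.31
 TCP shift mm (tool axes now) [2.9 5.1 3. ]  turn [0.001 0.    0.002]
 shift in target axes [2.9 5.1 3. ]
[[328.89149089 239.36488366]]
[[354.0, 185.0], [352.0, 265.0], [304.0, 265.0], [303.0, 185.0]]
```

View pics/wrist5.png

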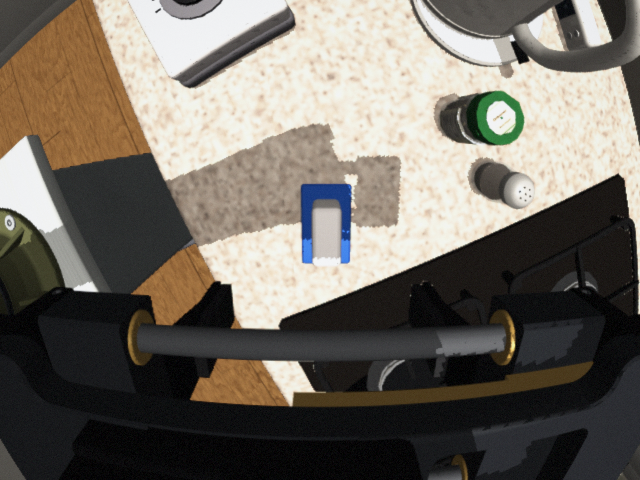

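View pics/top5.png

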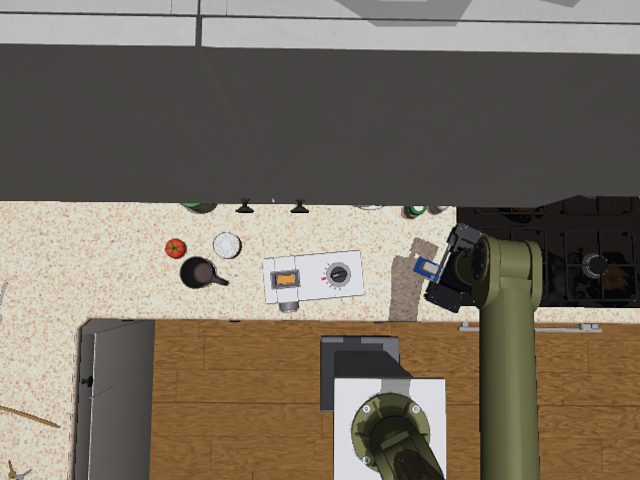

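The collar appears at (301-351, 184-263), square to the jaws and about 2 px left of my prediction (303-354, 185-265). I'll correct by 1.5 mm and descend. The jar (495,118) and shaker (518,190) are clear.

```bash
python3 -m creep '[[35,3.5,2,0,0,0,70],[35,0,0,0,0,0,70],[35,0,0,0,0,0,70],[25,0,0,0,0,0,70],[15,0,0,0,0,0,70]]' 30
python3 -m creep '[[10,0,0,0,0,0,70],[8,0,0,0,0,0,70],[0,0,0,0,0,0,70],[0,0,0,0,0,0,70]]'
python3 - <<'E'
from h import *
plan([.4635,-.0988,.08],-.408)
for n in ["wrist"]:
    d=get_image(n); cv2.imwrite(f"pics/{n}6.png",d["img"][:,:,::-1])
E
```

```text
time: 7.2
position: [0.4631, -0.0982, 0.2605]
tool_rot: [1.501, 0.99, -1.505]
ft_force: [-0.2, 0.4, 0.6]
grip_width: 0.812
time: 7.6
position: [0.4644, -0.0992, 0.2453]
tool_rot: [1.504, 0.987, -1.503]
ft_force: [0.5, 0.1, 0.2]
grip_width: 0.808
t 7.6 grasp now [ 0.4645 -0.0992  0.0813] tool x [ 0.001  0.    -1.   ] y [ 0.918 -0.397  0.001] grip 0.808 F [0.5 0.1 0.2] T [-0.1   0.13  0.05] q7 -0.19
 TCP shift mm (tool axes now) [ 1.3 -0.9 -0. ]  turn [-0.001 -0.    -0.001]
 shift in target axes [ 1.3 -0.9 -0. ]
```

View pics/wrist6.png

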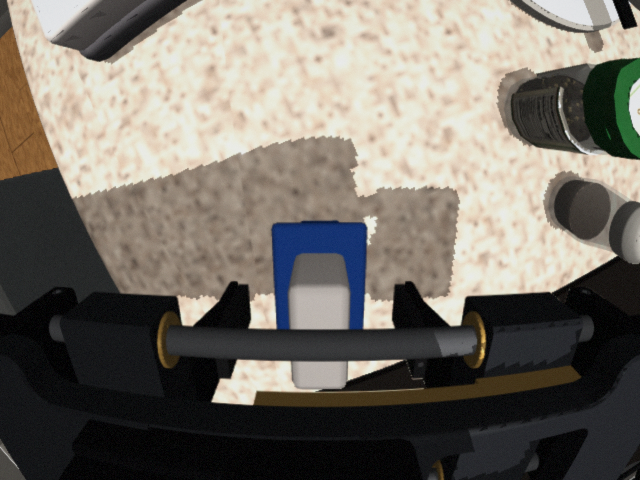

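The grip (290-350, centre 319) sits midway between the fingers (248, 393). I'll close on it.

```bash
python3 -m creep '[[2,-1,0,0,0,0,40],[0,0,0,0,0,0,20],[0,0,0,0,0,0,15],[0,0,0,0,0,0,15],[0,0,0,0,0,0,15]]' 15
python3 -m creep '[[0,0,0,0,0,0,15],[0,0,0,0,0,0,15],[0,0,0,0,0,0,15],[0,0,0,0,0,0,15]]' 45
python3 - <<'E'
from h import *
plan([.4635,-.0988,.079],-.408)
E
```

```text
time: 8.15
position: [0.4631, -0.0989, 0.2429]
tool_rot: [1.504, 0.987, -1.503]
ft_force: [-0.6, 0.6, 0.5]
grip_width: 0.433
time: 8.55
position: [0.463, -0.0989, 0.2427]
tool_rot: [1.504, 0.987, -1.504]
ft_force: [0.2, 0.3, -0.3]
grip_width: 0.27
t 8.55 grasp now [ 0.463  -0.0989  0.0787] tool x [-0.  0. -1.] y [ 0.918 -0.398 -0.   ] grip 0.27 F [ 0.2  0.3 -0.3] T [-0.16  0.09  0.05] q7 -0.19
 TCP shift mm (tool axes now) [-0.3  0.4 -0.2]  turn [-0.001 -0.     0.   ]
 shift in target axes [-0.3  0.4 -0.2]
```

```bash
python3 -m creep '[[-10,0,0,0,0,0,15],[-30,0,0,0,0,0,15],[-40,0,0,0,0,0,15],[-40,0,0,0,0,0,15],[-35,0,0,0,0,0,15]]' 45
python3 -m creep '[[0,0,0,-0.125,0,0,15],[0,0,0,-0.125,0,0,15],[0,0,0,-0.125,0,0,15],[0,0,0,-0.13,0,0,15],[0,0,0,0,0,0,15]]'
python3 - <<'E'
from h import *
plan([.4318,.298,.24],.097)
for n in ["wrist"]:
    d=get_image(n); cv2.imwrite(f"pics/{n}7.png",d["img"][:,:,::-1])
E
```

```text
time: 9.05
position: [0.4628, -0.0992, 0.4005]
tool_rot: [1.505, 0.986, -1.502]
ft_force: [0.2, 0.7, -1.4]
grip_width: 0.271
time: 9.55
position: [0.4628, -0.099, 0.3983]
tool_rot: [1.139, 1.253, -1.138]
ft_force: [0.3, -0.1, -1.2]
grip_width: 0.27
t 9.55 grasp now [ 0.4629 -0.099   0.2343] tool x [ 0.  0. -1.] y [0.995 0.096 0.001] grip 0.27 F [ 0.3 -0.1 -1.2] T [-0.11  0.03  0.05] q7 0.21
 TCP shift mm (tool axes now) [  -5.6    7.2 -398.2]  turn [-0.001 -0.    -0.001]
 shift in target axes [  -5.7    7.6 -398.2]
```

View pics/wrist7.png

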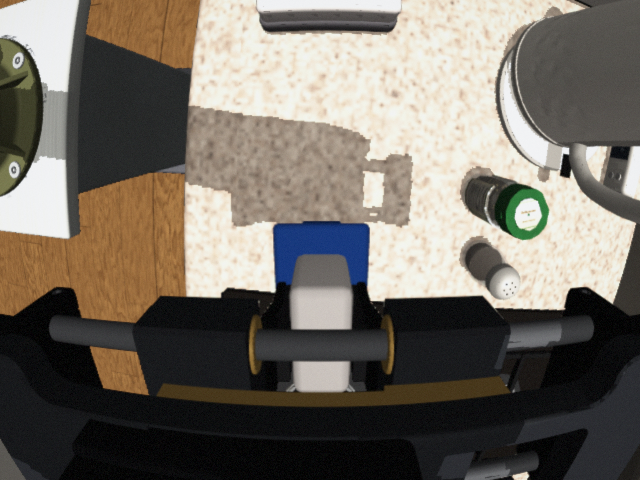

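```bash
cat >> h.py <<'E'
def onzw(d,uv,z):
    uv=np.atleast_2d(uv).astype(float);K=d["mtx"];V=np.array(d["view"]);c=-V[:3,:3].T@V[:3,3]
    a=(uv-[K[0,2],K[1,2]])/K[0,0];th=np.hypot(*a.T);u=a/th[:,None]
    r=np.c_[np.sin(th)*u[:,0],-np.sin(th)*u[:,1],-np.cos(th)]@V[:3,:3]
    return c+((z-c[2])/r[:,2])[:,None]*r
E
python3 - <<'E'
from h import *
d=get_image("wrist");im=d["img"][:,:,::-1]
cv2.imwrite("pics/w7z.png",cv2.resize(im[205:305,255:390],None,fx=5,fy=5,interpolation=cv2.INTER_CUBIC))
s=monitor.get_state();Rm=R.from_rotvec(s["tool_rot"]).as_matrix();g=np.array(s["position"])+Rm[:,0]*.164
P=onzw(d,[(274,224),(369,223)],g[2]-.0227)
print(((P-g)@Rm*1000).round(1)); print("cam",(-(np.array(d["view"])[:3,:3].T@np.array(d["view"])[:3,3])).round(3))
E
python3 -m creep '[[0,0,-40,0,0,0,15],[0,0,-46,0,0,0,15],[0,0,-46,0,0,0,15],[0,0,-46,0,0,0,15],[0,0,-46,0,0,0,15]]' 45
python3 -m creep '[[0,2,-46,0,0,0,15],[0,2,-40,0,0,0,15],[0,3,-38,0,0,0,15],[0,0,-30,0,0,0,15],[0,0,-20,0,0,0,15]]' 
python3 -m creep '[[0,0,0,0,0,0,15],[0,0,0,0,0,0,15],[0,0,0,0,0,0,15]]'
python3 - <<'E'
from h import *
plan([.4318,.298,.22],.097)
for n in ["wrist","top","scene"]:
    d=get_image(n); cv2.imwrite(f"pics/{n}8.png",d["img"][:,:,::-1])
E
```

```text
[[ 22.7 -22.1 -39.5]
 [ 22.7  22.1 -40. ]]
cam [ 0.455 -0.019  0.378]
time: 10.15
position: [0.441, 0.1257, 0.3981]
tool_rot: [1.141, 1.252, -1.14]
ft_force: [1.0, -0.6, -1.4]
grip_width: 0.276
time: 10.65
position: [0.4311, 0.3005, 0.3976]
tool_rot: [1.138, 1.254, -1.138]
ft_force: [-0.3, -0.8, -1.2]
grip_width: 0.274
time: 10.95
position: [0.4325, 0.2962, 0.3979]
tool_rot: [1.14, 1.251, -1.141]
ft_force: [-0.1, -0.2, -0.7]
grip_width: 0.275
t 10.95 grasp now [0.4326 0.2961 0.2339] tool x [ 0.    -0.001 -1.   ] y [0.996 0.093 0.   ] grip 0.275 F [-0.1 -0.2 -0.7] T [-0.11  0.03  0.01] q7 -0.55
 TCP shift mm (tool axes now) [13.8 -0.6 -1.9]  turn [-0.004  0.001 -0.   ]
 shift in target axes [13.9 -0.6 -1.9]
```

View pics/w7z.png

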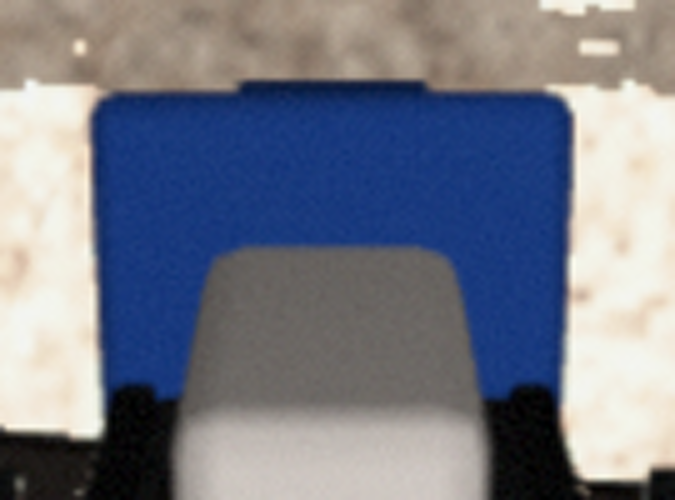

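View pics/wrist8.png

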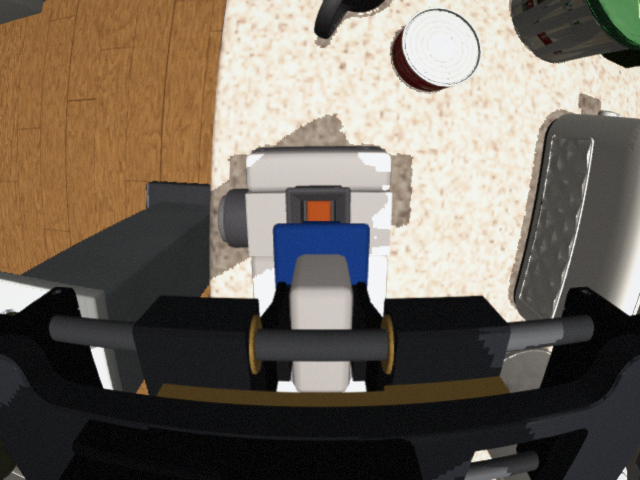

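View pics/scene8.png

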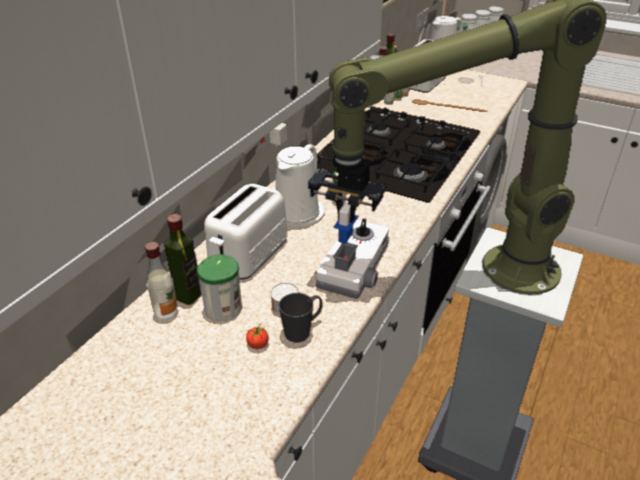

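View pics/top8.png

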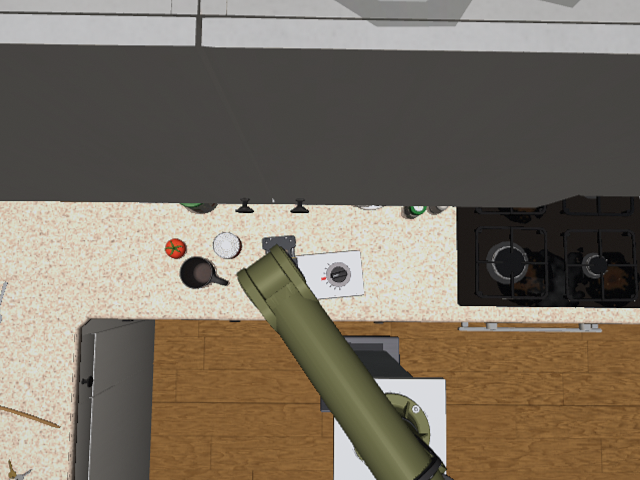

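Run:
```python
import cv2
im=cv2.imread("pics/wrist8.png")
cv2.imwrite("pics/w8z.png",cv2.resize(im[140:260,245:395],None,fx=5,fy=5,interpolation=cv2.INTER_CUBIC))
```

```text
(no output)
```

View pics/w8z.png

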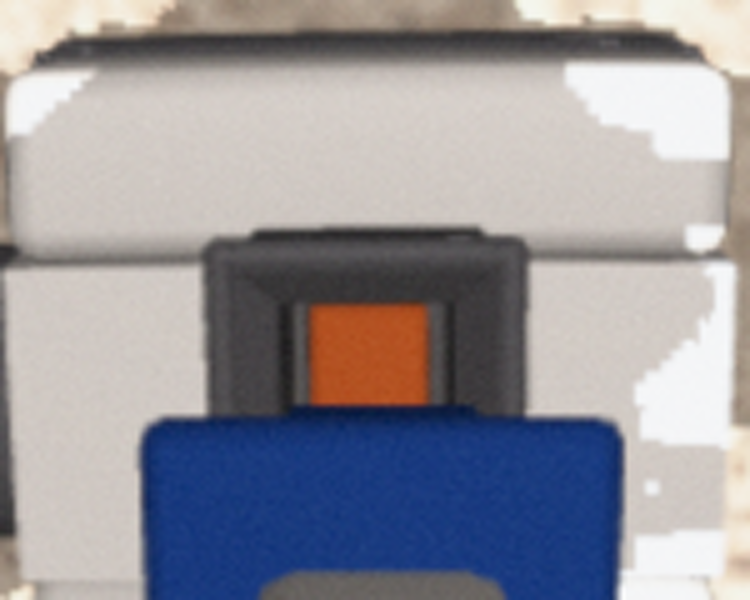

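Run:
```python
from h import *
d=get_image("wrist")
s=monitor.get_state();Rm=R.from_rotvec(s["tool_rot"]).as_matrix();g=np.array(s["position"])+Rm[:,0]*.164
o=np.array([-.4,-.4])
A=((onzw(d,np.array([(273.4,224),(369.4,224)])+o,g[2]-.0227)-g)@Rm*1000);print("collar",A.round(1))
W=onzw(d,np.array([(286.4,188.),(350,188)])+o,.115);B=(W-g)@Rm*1000;print("rim",B.round(1),W.round(4))
T=onzw(d,np.array([(286.9,209.),(350.2,209)])+o,.115);print("rim lower pts",T.round(4),((T-g)@Rm*1000).round(1))
print("chute - pusher (tool y,z)",(B.mean(0)-A.mean(0)+[0,0,-38+34])[1:].round(2), "(+z: chute lies at edge+34)")
a=.097;up=np.array([-np.sin(a),np.cos(a)]);print("chute centre wrist",W.mean(0)[:2]-.034*up)
```

```text
collar [[ 22.7 -22.4 -39.5]
 [ 22.7  22.3 -39.4]]
rim [[119.  -25.2 -42.5]
 [119.   20.3 -42.4]] [[0.4032 0.3369 0.115 ]
 [0.4485 0.3411 0.115 ]]
rim lower pts [[0.4047 0.3216 0.115 ]
 [0.4503 0.3258 0.115 ]] [[119.  -25.1 -27.1]
 [119.   20.7 -27.1]]
chute - pusher (tool y,z) [-2.37 -6.99] (+z: chute lies at edge+34)
chute centre wrist [0.42916333 0.30513843]
```

The wrist close-up puts the rim's far edge at row 188 (286-350) and the collar edge at row 224 (273-369). The wrist and top cameras differ by about 2-3 mm on the chute centre, so I'll go lower with a compromise and look again.

```bash
python3 -m creep '[[10,-1.5,-1.8,-0.004,0,0,15],[12,0,0,0,0,0,15],[8,0,0,0,0,0,15],[0,0,0,0,0,0,15],[0,0,0,0,0,0,15]]' 45
python3 - <<'E'
from h import *
plan([.4318,.298,.2],.097)
for n in ["wrist","scene"]:
    d=get_image(n); cv2.imwrite(f"pics/{n}9.png",d["img"][:,:,::-1])
    im=d["img"][:,:,::-1]
    c=im[140:260,245:395] if n=="wrist" else im[180:290,310:400]
    cv2.imwrite(f"pics/{n}9z.png",cv2.resize(c,None,fx=5,fy=5,interpolation=cv2.INTER_CUBIC))
E
```

```text
time: 11.65
position: [0.4301, 0.2996, 0.3673]
tool_rot: [1.135, 1.255, -1.136]
ft_force: [0.0, 0.3, -0.4]
grip_width: 0.27
t 11.65 grasp now [0.4301 0.2995 0.2033] tool x [-0.001 -0.001 -1.   ] y [ 0.995  0.1   -0.001] grip 0.27 F [ 0.   0.3 -0.4] T [-0.05  0.06  0.01] q7 -0.54
 TCP shift mm (tool axes now) [3.3 1.5 1.7]  turn [0.003 0.001 0.001]
 shift in target axes [3.3 1.5 1.7]
```

View pics/wrist9z.png

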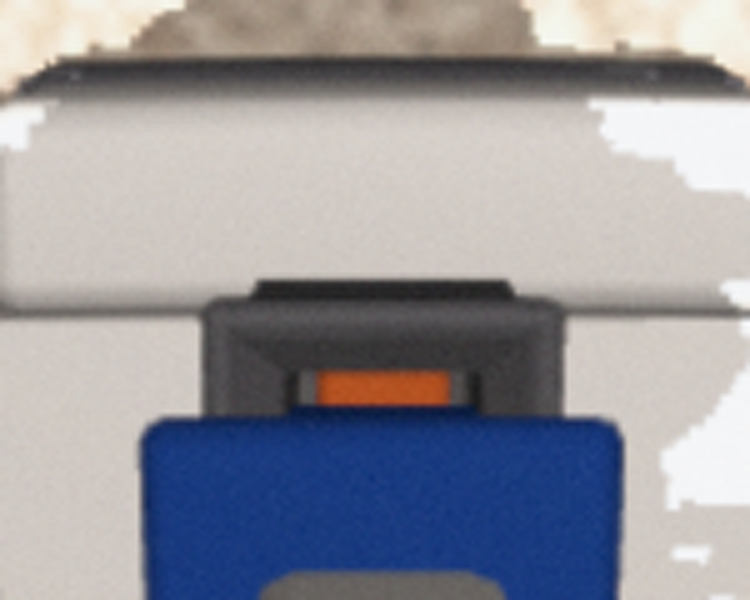

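View pics/scene9z.png

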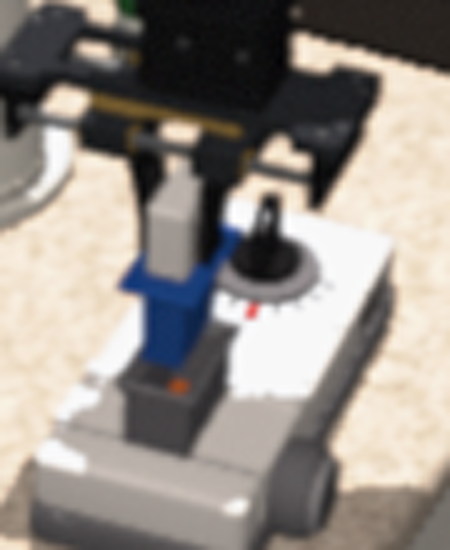

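Run:
```python
from h import *
d=get_image("wrist")
s=monitor.get_state();Rm=R.from_rotvec(s["tool_rot"]).as_matrix();g=np.array(s["position"])+Rm[:,0]*.164
o=np.array([-.4,-.4]);f=lambda a:np.array(a)/5+[245,140]+o
A=((onzw(d,f([(142,420),(622,420)]),g[2]-.0227)-g)@Rm*1000);print("collar",A.round(1))
W=onzw(d,f([(203,300),(565,300)]),.115);B=(W-g)@Rm*1000;print("rim",B.round(1),W.round(4))
# inner straight opening edge at depth 6: rows ~372? foot edge ~405 (visible shaft bottom edge)
F=((onzw(d,f([(290,408),(475,408)]),g[2]-.0787)-g)@Rm*1000);print("foot edge",F.round(1))
I=((onzw(d,f([(288,370),(480,370)]),.109)-g)@Rm*1000);print("inner edge@.109",I.round(1))
print("pusher centre z from collar",A[:,2].mean()+38,"from foot",F[:,2].mean()+27,"chute from outer",B[:,2].mean()+37.8,"from inner",I[:,2].mean()+28)
# scene predictions
ds=get_image("scene")
a=.097;c,sn=np.cos(a),np.sin(a);M=np.array([[c,-sn],[sn,c]])
for nm,C in (("top",[.4318,.298]),("wrist",[.4295,.3013])):
    q=np.array([(-23,38),(23,38),(-23,-38)])/1000@M.T+C   # rim outer
    print(nm,((proj(ds,np.c_[q,np.full(3,.115)])-[310,180])*5).round(0).tolist())
for off in (0,-1.5):
    C=g[:2]+Rm[:2,2]*off/1000
    q=np.array([(12,27),(-12,27)])/1000@M.T+C;print("foot",off,((proj(ds,np.c_[q,np.full(2,g[2]-.0787)])-[310,180])*5).round(0).tolist())
```

```text
collar [[ 22.7 -22.5 -39.8]
 [ 22.7  22.1 -39.7]]
rim [[ 89.2 -23.2 -39.3]
 [ 89.2  23.1 -39.3]] [[0.4036 0.3366 0.115 ]
 [0.4496 0.3412 0.115 ]]
foot edge [[ 78.7 -11.6 -27.5]
 [ 78.7  11.2 -27.5]]
inner edge@.109 [[ 95.2 -12.7 -28.8]
 [ 95.2  12.6 -28.8]]
pusher centre z from collar -1.7501411261831947 from foot -0.5375564342363184 chute from outer -1.4650650169691133 from inner -0.7659461675780435
top [[191.0, 397.0], [112.0, 376.0], [241.0, 318.0]]
wrist [[193.0, 402.0], [113.0, 381.0], [242.0, 322.0]]
foot 0 [[139.0, 357.0], [181.0, 368.0]]
foot -1.5 [[138.0, 358.0], [180.0, 369.0]]
```

The shaft edges (290-475 in the zoom) match the opening (285-480), and the pusher and chute centres agree to within 1 mm in both axes. I'll lower it in.

```bash
python3 -m creep '[[5,0,0,0,0,0,15],[6,0,0,0,0,0,15],[5,0,0,0,0,0,15],[5,0,0,0,0,0,15],[0,0,0,0,0,0,15]]' 45
python3 -c "
from h import *
plan([.4318,.298,.143],.097)"
```

```text
time: 12.35
position: [0.4299, 0.2994, 0.3456]
tool_rot: [1.134, 1.255, -1.137]
ft_force: [-0.3, 0.5, -0.8]
grip_width: 0.275
t 12.35 grasp now [0.4297 0.2992 0.1816] tool x [-0.001 -0.001 -1.   ] y [ 0.995  0.1   -0.001] grip 0.275 F [-0.3  0.5 -0.8] T [-0.05  0.    0.03] q7 -0.54
 TCP shift mm (tool axes now) [38.6  1.8  1.6]  turn [0.003 0.001 0.001]
 shift in target axes [38.6  1.8  1.6]
```

```bash
python3 -m creep '[[6,0,0,0,0,0,15],[6,0,0,0,0,0,15],[6,0,0,0,0,0,15],[5,0,0,0,0,0,15],[0,0,0,0,0,0,15]]' 55
python3 -m creep '[[3,0,0,0,0,0,15],[3,0,0,0,0,0,15],[3,0,0,0,0,0,15],[0,0,0,0,0,0,15]]' 
python3 -c "
from h import *
plan([.4318,.298,.1437],.097)"
```

```text
time: 12.85
position: [0.4299, 0.2995, 0.3227]
tool_rot: [1.134, 1.255, -1.137]
ft_force: [-0.0, 0.4, -1.1]
grip_width: 0.269
time: 13.25
position: [0.4304, 0.2997, 0.3151]
tool_rot: [1.136, 1.255, -1.134]
ft_force: [0.4, -0.9, 4.8]
grip_width: 0.272
t 13.25 grasp now [0.4305 0.2998 0.1511] tool x [ 0.001  0.001 -1.   ] y [0.995 0.1   0.001] grip 0.272 F [ 0.4 -0.9  4.8] T [-0.24  0.25 -0.02] q7 -0.54
 TCP shift mm (tool axes now) [7.4 1.3 1.9]  turn [ 0.003 -0.001 -0.001]
 shift in target axes [7.4 1.3 1.9]
```

Contact with the spring shows as +4.8 N (about 6 N including the weight). I'll continue until the collar meets the rim.

```bash
python3 -m creep '[[3,0,0,0,0,0,15],[2,0,0,0,0,0,15],[2,0,0,0,0,0,15],[0,0,0,0,0,0,15]]' 60
python3 -c "
from h import *
plan([.4318,.298,.1437],.097)"
python3 -m creep '[[1.5,0,0,0,0,0,15],[0,0,0,0,0,0,15],[0,0,0,0,0,0,15]]'
python3 - <<'E'
from h import *
plan([.4318,.298,.1437],.097)
for n in ["wrist","scene"]:
    d=get_image(n); im=d["img"][:,:,::-1];cv2.imwrite(f"pics/{n}10.png",im)
    if n=="scene": cv2.imwrite(f"pics/{n}10z.png",cv2.resize(im[180:290,310:400],None,fx=5,fy=5,interpolation=cv2.INTER_CUBIC))
E
```

```text
time: 13.65
position: [0.4304, 0.2997, 0.3082]
tool_rot: [1.136, 1.255, -1.134]
ft_force: [-1.9, -1.2, 7.3]
grip_width: 0.27
t 13.65 grasp now [0.4305 0.2998 0.1442] tool x [ 0.001  0.001 -1.   ] y [0.995 0.1   0.001] grip 0.27 F [-1.9 -1.2  7.3] T [-0.28  0.4  -0.01] q7 -0.53
 TCP shift mm (tool axes now) [0.5 1.2 1.9]  turn [ 0.003 -0.001 -0.001]
 shift in target axes [0.5 1.3 1.9]
time: 13.95
position: [0.4304, 0.2997, 0.3077]
tool_rot: [1.136, 1.255, -1.134]
ft_force: [-2.2, -1.5, 10.1]
grip_width: 0.271
t 13.95 grasp now [0.4305 0.2999 0.1437] tool x [ 0.001  0.001 -1.   ] y [0.995 0.1   0.001] grip 0.271 F [-2.2 -1.5 10.1] T [-0.62  0.76 -0.01] q7 -0.53
 TCP shift mm (tool axes now) [-0.   1.2  1.9]  turn [ 0.003 -0.001 -0.001]
 shift in target axes [-0.   1.2  1.9]
```

View pics/wrist10.png

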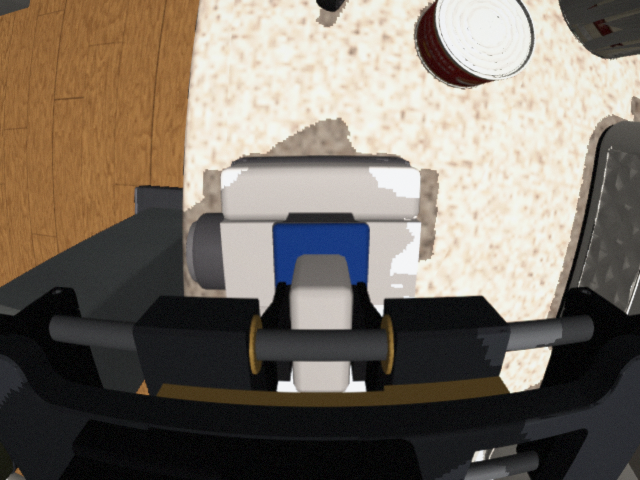

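View pics/scene10z.png

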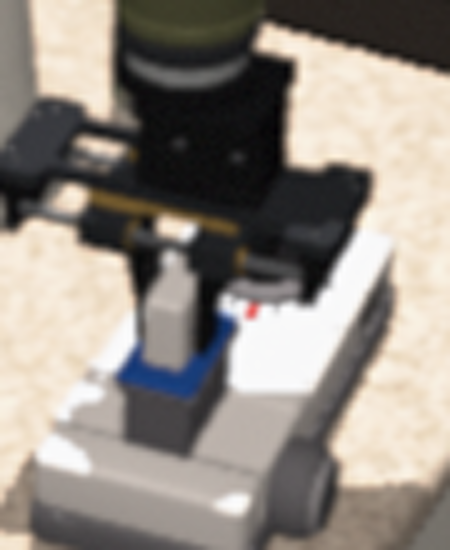

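The collar sits on the rim in both views. The force rose to 10 N with no further travel, and the grasp height of 143.7 mm matches full seating. I'll do a short hold check, then hand in.

```bash
python3 -m creep '[[0,0,0,0,0,0,15],[0,0,0,0,0,0,15],[0,0,0,0,0,0,15],[0,0,0,0,0,0,15]]' 60
python3 - <<'E'
from h import *
from bench import ctrl
plan([.4318,.298,.1437],.097)
ctrl.close_job()
E
```

```text
time: 14.45
position: [0.4304, 0.2997, 0.3077]
tool_rot: [1.136, 1.255, -1.134]
ft_force: [-2.2, -3.3, 10.4]
grip_width: 0.271
t 14.45 grasp now [0.4306 0.2999 0.1437] tool x [ 0.001  0.001 -1.   ] y [0.995 0.1   0.001] grip 0.271 F [-2.2 -3.3 10.4] T [-0.61  0.76 -0.01] q7 -0.53
 TCP shift mm (tool axes now) [-0.   1.2  1.8]  turn [ 0.003 -0.001 -0.001]
 shift in target axes [-0.   1.2  1.8]
the job is handed in; nothing more can be done
```

I turned the dial about 0.92 rad clockwise to the red mark, then put the pusher in the chute and pressed it down until the collar met the rim. I handed in at 14.5 s while still holding it there; no verdict was reported.

**Last checks:**
- **Dial:** after release, the wrist picture showed the white line in line with the red mark. The dial was hidden under the gripper at the end, so I did not see the line again then, but nothing came near it.
- **Pusher:** the grasp height is 143.7 mm, which matches full seating with no slip. The scene picture shows the collar on the rim. The wrist force is a steady 10 N upward, with the grip set to 60 N and about 23.6 mm opening.
- **Bystanders:** none were touched on the way. I did not measure their positions again at the end.

**Disagreement:** before insertion, the top and wrist cameras differed by about 2–3 mm on the chute centre. I settled it with a closer wrist look, and the shaft went in with no side force. At the end the grasp point was still about 2 mm from the top-camera estimate.

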